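# Clear the mug and bring the gouge to the carving

### The arm

A 6-joint arm with a two-finger parallel gripper is mounted at the origin on the work surface. World frame = base frame: x ahead of the robot, y to its left, z up, the work surface at z = 0. Lengths are in m, angles in rad, forces in N, time in s.
With the tool pointing down it reaches from about 0.325 to 0.775 m from the base axis. Payload 5.5 kg.
Tool frame: the origin (TCP) lies on the centre line of the jaws, within the pads' length; the fingertips stand 8 mm ahead of it and the grasp point (between the pads) lies 11 mm behind it; z points along the fingers, y is the direction in which the jaws open and shut (so a half turn about z gives the same grasp; the last joint's range is limited). The gripper opens to 88 mm and grips with 3 to 60 N. Pads are 20 mm wide; open, the fingers measure 115 mm over their backs; the gripper's body (75 mm by 178 mm) begins 61 mm behind the grasp point.
Start: joints at [1.049, 0.091, 1.231, -0, 1.82, -0.057], TCP at [0.269, 0.536, 0.231] pointing down, gripper open.
Joint ranges: [-2.87, 2.87], [-0.86, 2.18], [0.17, 2.46], [-1.51, 4.65], [0.06, 2.69], [-2.65, 2.65]. Speed limits (rad/s): [2.57, 2.57, 3.01, 3.14, 3.14, 3.14].

### API

Orientations are given as a unit quaternion [w, x, y, z].
In Python, from plant import r, imaging gives the robot as it stands.
- The arm moves only by the shell command python3 -m jog 'ROWS' [FORCE]. ROWS is JSON, a list of rows, each a list of 3 entries, a list of its own where there are three numbers: the opening in per cent of the stroke, from 0 (shut) to 100 (fully open), then the shift along the tool's x, y, z in cm, then the turn, a rotation vector about the tool's x, y, z in rad. In form: [[fingers, [x, y, z], [ax, ay, az]], ...]. A call has 1 to 8 rows; each row shifts and turns the commanded pose from where the row before left it, along the tool's axes as they then stand; what a row does not reach is not made up. A row lasts 1/8 s, in which the tool goes at most 62.5 mm and 10.7 degrees, less where a joint would pass 70% of its speed; a pose out of reach is approached as far as the arm can. A call with a gripper value outside its range is refused whole. The fingers move at their own pace and stop on an object; FORCE is the grip in N (left out, the last holds). Time passes only in rows, so rows that do not move let the fingers close. It gives the time, the measured TCP pose, the force and the opening at its end, in the units of the state.
- r.get_state(): the state, without advancing time (a new reading comes with each control period).
- imaging.read_camera(name): name is "scene" or "top" or "wrist"; returns the picture (420x560x3 uint8, blue, green, red); there is no depth.
- imaging.calibration(name): a dict with "fx", "fy", "cx", "cy" (pixels), "dist_coeffs" ([k1, k2, p1, p2, k3] as OpenCV has them; the pictures are not rectified), "rvec" (rotation vector, rad) and "tvec" (3), from world to camera coordinates, as OpenCV has them; the wrist camera has in their place "hand_eye" (4x4, takes a point from camera to tool coordinates, whose origin is the TCP and whose axes are the flange's). Camera axes: x right, y down, z forward; pixel columns grow to the right and rows downward; lengths in m; the calibration is good to about 2 mm. A picture is of the moment at which its call begins: read the wrist's pose just before it. calibration takes no time and is no camera call.
- r.job_done(): hands the job in, once; it reports no verdict.
The state is a dict: "time_s": time; "q": joint angles; "qvel": joint speeds; "tau": joint torques, N m; "eef_pos": TCP position; "tcp_rot": TCP orientation; "contact_force": force on the tool from outside, world axes, zero at the start; "moment": the same for the moment, N m; "gripper_width": finger opening in m.
Only numpy, scipy, OpenCV 4.12 (cv2) and the standard library are available. Lean on these libraries where they do the work, as an engineer would, in place of code of your own. Each camera call takes 0.05 s, during which the arm holds its last target.

### The job

Get ready to carve the bare round field of the panel: first hang the mug that stands there by its handle on the brass hook and let go. Then draw the blue-handled gouge out of the rack, lean it about halfway between upright and level, edge down, and finish holding it with its edge about five centimetres above the middle of the round field, never touching the panel. Leave the other gouges in the rack and everything else on the bench where it is.

Things in the scene. Friction and masses are not known exactly. Their poses are not given: they have to be found in the camera images.
- mug_center (a point): White enamel mug with green rim and handle, standing upright on the round field of the panel at the start; 60 mm outside diameter, 80 mm high, wall 3 mm, 0.16 kg. This point is on its axis half-way up (40 mm above its underside). Its z axis points to the mouth, its y axis towards the handle.
- mug_handle (a point): Centre of the opening of the mug's handle: 45 mm from the mug's axis on its +y side, 41 mm above its underside. The handle is a 7 mm round bar in the mug's y-z plane; the opening is 43 mm high and 30 mm from the mug's wall to the bar's inside. The bar reaches 68 mm from the mug's axis.
- mug: The same mug; origin at the centre of its underside.
- hook_prong (a point): Middle of the level brass prong of the hook stand, on its centre line, 170 mm above the bench. The prong is a round bar of 8 mm diameter along the stand's x axis; its free end points to -x, 35 mm from this point, and there turns up by 12 mm (to 16 mm above the centre line with its rounding, reaching x = -45 mm). At x = +50 mm it ends at the upright post (16 mm diameter, with a 22 mm ball on top reaching 16 mm above the prong's centre line).
- hook: The hook stand, fixed; origin on the bench right under the middle of the prong, x axis as for the prong. Foot 120 x 120 x 14 mm centred at x = +20 mm. It may stand left or right of the panel.
- panel: Dark carved wooden panel, fixed flat on the bench, 220 (x) x 150 (y) mm, 22 mm thick, carved border rising to 27 mm; origin at the centre of its underside.
- panel_field (a point): Centre of the pale uncarved round field of the panel, on its top face, 25 mm above the bench; the field is 100 mm across.
- gouge_grip (a point): The gouge with the blue handle, standing edge down in one of the three holes of the rack. This point is the middle of its handle, on its axis, 117.5 mm from the cutting edge. Handle 24 mm diameter, 95 mm long (its lowest 14 mm a brass ring); below it the steel shank and blade, 70 mm long, at most 10 mm wide. 165 mm overall, 0.09 kg. Its z axis points from the edge to the handle's end.
- gouge_tip (a point): Middle of the cutting edge of the blue-handled gouge, on its axis. z axis as for the handle (tilt 0 when it stands upright).
- gouge: The same gouge; origin at the cutting edge.
- gouge_pale_grip (a point): Middle of the handle of the like gouge with the pale wooden handle: stays in the rack.
- gouge_dark_grip (a point): Middle of the handle of the like gouge with the near-black handle: stays in the rack.
- rack: Wooden rack block, fixed, 70 (x) x 210 (y) x 80 (z) mm, with three 16 mm square through holes in a row along its y axis at y = -70, 0, +70 mm; origin at the centre of its underside. The gouges' handles rest on its top, their blades reach 70 mm down the holes and their handle ends stand 175 mm above the bench. Which gouge stands in which hole varies.
- mallet: Wooden mallet lying on the bench, head 70 x 110 x 50 mm, handle 160 mm; origin under the head. Bystander.
- lacquer_box: Dark lacquered box 174 x 114 x 79 mm; origin at the centre of its underside. Bystander.
- stone: Sharpening stone in a wooden tray, 190 x 75 x 37 mm; origin at the centre of its underside. Bystander.
- glue: White glue bottle with orange cap, 60 mm diameter, 130 mm high; origin at the centre of its underside. Bystander.
- tin: Open metal cup, 72 mm diameter, 90 mm high; origin at the centre of its underside. Bystander.
There are look-alikes about, which are no part of the job. Of the things that look like the gouge, the smallest one is meant.

How it is judged:
By the outcome, as a careful person would: the job done as asked, in the order asked, and still so for the second after the job is handed in, while the arm keeps its last pose, push and grip.
It also fails if it takes over 69 s, if anything falls off the work surface, if the arm or the gripper's body presses on something with over 40 N, if the wrist force passes 120 N, or if a joint passes its speed limit or range.

## Working session

There is one attempt and no reset: what is moved stays moved. The work goes in short steps, Python scripts to look and compute and a shell command to move; the robot and the scene stay as the last step left them, time stands still between calls to the robot, and variables do not carry over. Pictures are saved under pics/ and viewed, and the job is handed in when it is done.

```bash
ls; mkdir -p pics
python3 - <<'E'
from plant import r, imaging
import cv2
for n in ["scene","top","wrist"]:
    im=imaging.read_camera(n); cv2.imwrite(f"pics/{n}0.png",im)
    c=imaging.calibration(n); print(n,{k:(v if not hasattr(v,'tolist') else v.tolist()) for k,v in c.items()})
s=r.get_state(); print(s)
E
```

```text
pics
scene {'fx': 404.1299804615216, 'fy': 404.1299804615216, 'cx': 279.52357190466364, 'cy': 206.96906132372504, 'dist_coeffs': [0.0374520633720881, 0.0, 0.0, 0.0, 0.0], 'rvec': [1.329661973420413, 2.3372750003888436, -0.8347670037377084], 'tvec': [0.2825083260107784, -0.26742026350567594, 1.5406490399700101]}
top {'fx': 401.16629397504073, 'fy': 401.16629397504073, 'cx': 276.7257245801257, 'cy': 209.8317476689426, 'dist_coeffs': [0.008731821464499879, 0.0, 0.0, 0.0, 0.0], 'rvec': [2.1368061491982155, -2.162821000350329, 0.1124085435509868], 'tvec': [0.012730433553624717, 0.5238061100132316, 1.5271980261345384]}
wrist {'fx': 305.6125436837371, 'fy': 305.6125436837371, 'cx': 279.63145166559366, 'cy': 211.6613681565868, 'dist_coeffs': [-0.06903921266791037, 0.0, 0.0, 0.0, 0.0], 'hand_eye': [[0.0002765549381141958, -0.956144909225822, -0.29289389901278207, 0.08220787163595042], [0.999999255377807, 0.0006125590547452676, -0.0010554692011394775, -0.0006153039296784568], [0.0011885963134341461, -0.29289338902226525, 0.9561443666653346, -0.1539373158148346], [0.0, 0.0, 0.0, 1.0]]}
{'time_s': 0.15, 'q': array([ 1.04928168e+00,  9.17251977e-02,  1.23158498e+00, -2.07663353e-05,
        1.81977292e+00, -5.66676435e-02]), 'qvel': array([ 2.03320282e-04, -2.73745322e-05, -2.24772912e-03,  7.63248930e-04,
        2.90612939e-04,  8.03196211e-04]), 'tau': array([ 1.05323241e-03, -4.47044635e+01, -4.06907737e+01,  6.99178479e-02,
        2.73766735e-02, -1.31958427e-04]), 'eef_pos': array([0.26886459, 0.53616936, 0.22975679]), 'tcp_rot': array([-2.02802213e-04,  2.30338950e-01,  9.73110175e-01, -7.17169395e-04]), 'contact_force': array([-0.90082426,  0.41550313,  0.0117841 ]), 'moment': array([-0.03385256, -0.02818662,  0.0285872 ]), 'gripper_width': 0.08790239323320832}
```

View pics/scene0.png

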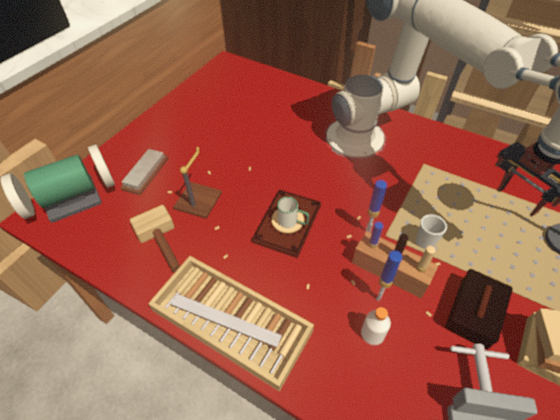

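View pics/top0.png

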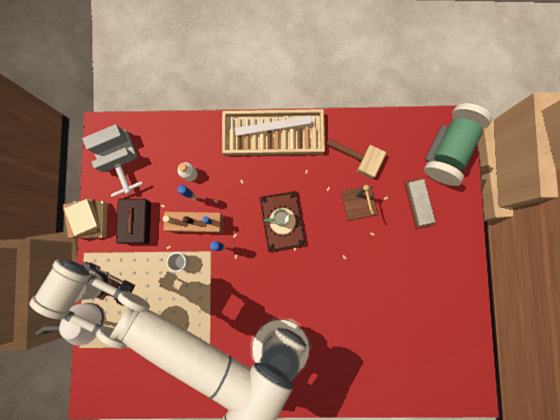

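View pics/wrist0.png

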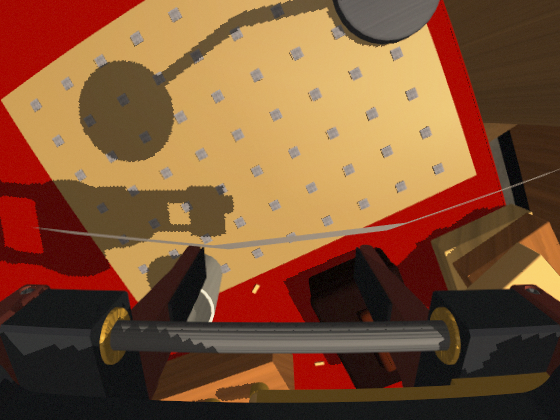

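Run:
```python
import cv2
t=cv2.imread("pics/top0.png"); s=cv2.imread("pics/scene0.png")
cv2.imwrite("pics/tz.png",cv2.resize(t[150:270,150:410],None,fx=3,fy=3,interpolation=cv2.INTER_CUBIC))
cv2.imwrite("pics/sz1.png",cv2.resize(s[140:270,140:340],None,fx=4,fy=4,interpolation=cv2.INTER_CUBIC))
cv2.imwrite("pics/sz2.png",cv2.resize(s[160:310,340:540],None,fx=4,fy=4,interpolation=cv2.INTER_CUBIC))
```

```text
(no output)
```

View pics/tz.png

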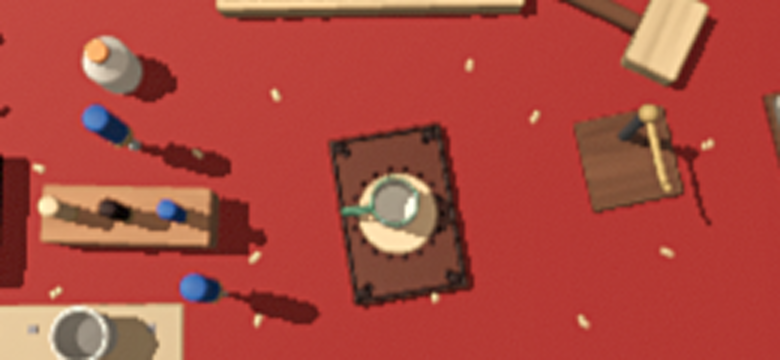

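View pics/sz1.png

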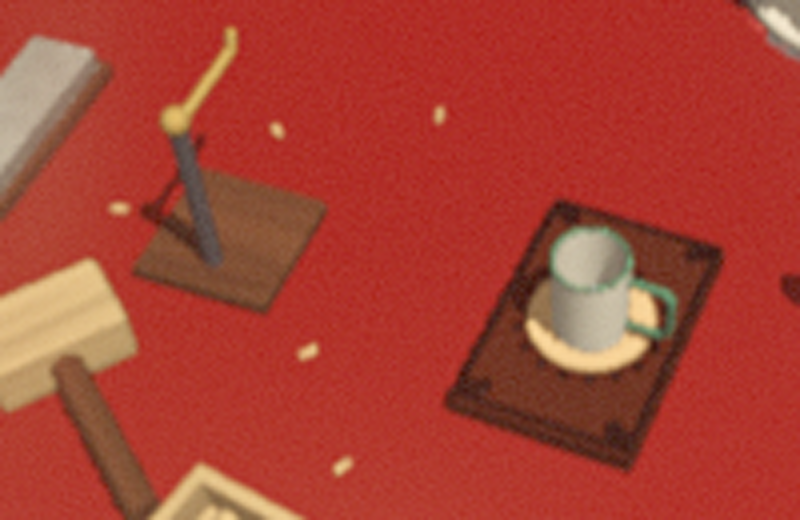

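View pics/sz2.png

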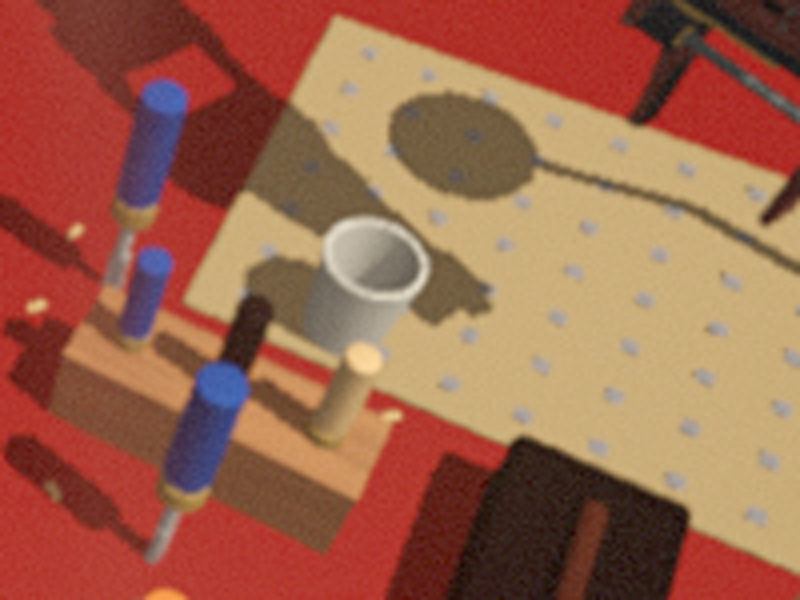

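```bash
cat > h.py <<'E'
import numpy as np, cv2, json
from plant import r, imaging
from scipy.spatial.transform import Rotation as Ro
def cam(n,st=None):
    c=imaging.calibration(n); K=np.array([[c['fx'],0,c['cx']],[0,c['fy'],c['cy']],[0,0,1]]); d=np.array(c['dist_coeffs'])
    if n=='wrist':
        T=np.eye(4); q=st['tcp_rot']; T[:3,:3]=Ro.from_quat(np.r_[q[1:],q[0]]).as_matrix(); T[:3,3]=st['eef_pos']
        T=T@np.array(c['hand_eye']); R=T[:3,:3]; o=T[:3,3]
    else:
        Rc=cv2.Rodrigues(np.array(c['rvec']))[0]; R=Rc.T; o=-R@np.array(c['tvec'])
    return K,d,R,o
def ray(n,uv,st=None):
    K,d,R,o=cam(n,st); p=cv2.undistortPoints(np.array([[uv]],float),K,d)[0,0]
    v=R@np.array([p[0],p[1],1]); return o,v/np.linalg.norm(v)
def plane(n,uv,z,st=None):
    o,v=ray(n,uv,st); return o+v*(z-o[2])/v[2]
def tri(obs):
    A=np.zeros((3,3));b=np.zeros(3);L=[]
    for a in obs:
        o,v=ray(*a); P=np.eye(3)-np.outer(v,v); A+=P;b+=P@o; L.append((P,o))
    x=np.linalg.solve(A,b); return x,[round(1000*np.linalg.norm(P@(x-o)),1) for P,o in L]
def proj(n,X,st=None):
    K,d,R,o=cam(n,st); rv=cv2.Rodrigues(R.T)[0]; return cv2.projectPoints(np.array([X],float),rv,-R.T@o,K,d)[0][0,0]
def tool(st=None):
    st=st or r.get_state(); q=st['tcp_rot']; return np.array(st['eef_pos']),Ro.from_quat(np.r_[q[1:],q[0]]).as_matrix()
E
python3 - <<'E'
from h import *
print([a for a in dir(r) if a[0]!='_'])
T=lambda u,v:(150+(u+.5)/3-.5,150+(v+.5)/3-.5)
S1=lambda u,v:(140+(u+.5)/4-.5,140+(v+.5)/4-.5)
S2=lambda u,v:(340+(u+.5)/4-.5,160+(v+.5)/4-.5)
np.set_printoptions(precision=3,suppress=True)
print('ball',tri([('top',T(648,113)),('scene',S1(176,119))]))
print('tip',tri([('top',T(668,188)),('scene',S1(232,36))]))
for n,p in dict(foot=[(574,124),(661,107),(682,190),(596,212)]).items(): 
    P=np.array([plane('top',T(*x),.014) for x in p]); print(n,P,P.mean(0))
P=np.array([plane('top',T(*x),.027) for x in [(331,142),(438,125),(470,287),(358,303)]]);print('panel',P,P.mean(0))
# field ellipse
print('gouge top',tri([('top',T(168,210)),('scene',S2(154,260))]))
print('dark',tri([('top',T(112,209)),('scene',S2(257,306))]),'pale',tri([('top',T(48,206)),('scene',S2(362,360))]))
print('bigfar',tri([('top',T(98,118)),('scene',S2(222,384))]),'bignear',tri([('top',T(196,287)),('scene',S2(164,98))]))
P=np.array([plane('top',T(*x),.08) for x in [(41,186),(212,188),(211,246),(41,242)]]);print('rack',P,P.mean(0))
print('mug rim',plane('top',T(396,202),.105), plane('scene',S1(592,260),.105))
print('handle end',plane('top',T(344,211),.025+.066))
E
```

```text
['MotionError', 'get_state', 'job_done']
ball (array([ 0.582, -0.311,  0.174]), [np.float64(1.2), np.float64(1.2)])
tip (array([ 0.492, -0.33 ,  0.176]), [np.float64(1.8), np.float64(1.8)])
foot [[ 0.598 -0.248  0.014]
 [ 0.619 -0.362  0.014]
 [ 0.508 -0.385  0.014]
 [ 0.481 -0.273  0.014]] [ 0.551 -0.317  0.014]
panel [[ 0.576  0.071  0.027]
 [ 0.597 -0.069  0.027]
 [ 0.385 -0.106  0.027]
 [ 0.366  0.038  0.027]] [ 0.481 -0.016  0.027]
gouge top (array([0.475, 0.258, 0.167]), [np.float64(1.5), np.float64(1.5)])
dark (array([0.477, 0.327, 0.167]), [np.float64(3.6), np.float64(3.6)]) pale (array([0.482, 0.4  , 0.167]), [np.float64(0.7), np.float64(0.7)])
bigfar (array([0.578, 0.332, 0.215]), [np.float64(2.4), np.float64(2.4)]) bignear (array([0.382, 0.217, 0.215]), [np.float64(2.5), np.float64(2.5)])
rack [[0.517 0.435 0.08 ]
 [0.511 0.218 0.08 ]
 [0.438 0.219 0.08 ]
 [0.446 0.433 0.08 ]] [0.478 0.326 0.08 ]
mug rim [ 0.488 -0.013  0.105] [ 0.492 -0.006  0.105]
handle end [0.479 0.052 0.091]
```

```bash
python3 -m jog '[[100,[0,0,-1.2],[0,0,0.155]],[100,[0,0,-1.2],[0,0,0.155]],[100,[0,0,-1.2],[0,0,0.155]],[100,[0,0,-1.2],[0,0,0.155]],[100,[0,0,-1.2],[0,0,0.155]],[100,[0,0,-1.2],[0,0,0.155]]]' && python3 -m jog '[[100,[-5.76,1.23,0],[0,0,0]],[100,[-5.76,1.23,0],[0,0,0]],[100,[-5.76,1.23,0],[0,0,0]],[100,[-5.76,1.23,0],[0,0,0]],[100,[-5.76,1.23,0],[0,0,0]],[100,[-5.76,1.23,0],[0,0,0]],[100,[-5.76,1.23,0],[0,0,0]],[100,[-5.76,1.23,0],[0,0,0]]]'
```

```text
time_s: 0.9
eef_pos: [0.2689, 0.5363, 0.3026]
tcp_rot: [0.0, 0.644, 0.765, -0.0]
contact_force: [-0.3, 0.8, 0.1]
gripper_width: 0.0876
time_s: 1.9
eef_pos: [0.4468, 0.0981, 0.3025]
tcp_rot: [0.0, 0.642, 0.767, 0.0]
contact_force: [0.7, 0.1, -0.3]
gripper_width: 0.0879
```

```bash
python3 -m jog '[[100,[-5.76,1.23,0],[0,0,0]],[100,[-5.76,1.23,0],[0,0,0]],[100,[0,0,0],[0,0,0]]]'
python3 - <<'E'
from h import *
s=r.get_state(); cv2.imwrite("pics/w1.png",imaging.read_camera("wrist")); print(s['q'],s['eef_pos'],tool(s)[1].round(3))
import pickle; pickle.dump(s,open('s_w1.pkl','wb'))
cv2.imwrite("pics/t1.png",imaging.read_camera("top"))
E
```

```text
time_s: 2.28
eef_pos: [0.4914, -0.0126, 0.3013]
tcp_rot: [-0.001, 0.645, 0.765, -0.001]
contact_force: [0.1, 0.4, -0.3]
gripper_width: 0.0877
[-9.43788481e-02 -1.70325203e-01  1.35921289e+00 -8.04256019e-04
  1.95496611e+00 -2.64673968e-01] [ 0.49144557 -0.01262394  0.30129513] [[-0.169  0.986 -0.002]
 [ 0.986  0.169 -0.001]
 [-0.    -0.002 -1.   ]]
```

View pics/w1.png

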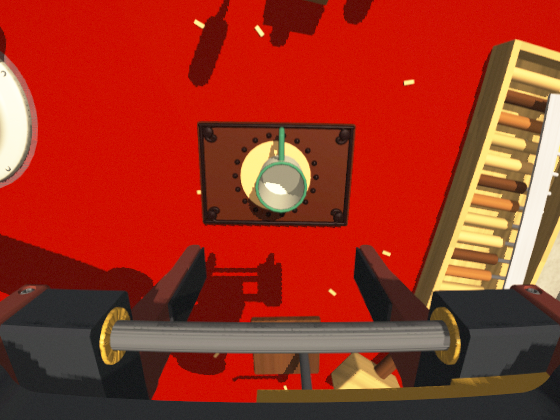

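Run:
```python
from h import *
import pickle; s=pickle.load(open('s_w1.pkl','rb')); np.set_printoptions(precision=4,suppress=True)
im=cv2.imread('pics/w1.png'); hsv=cv2.cvtColor(im,cv2.COLOR_BGR2HSV)
g=cv2.inRange(hsv,(40,60,30),(90,255,255)); g[:100]=0; g[250:]=0; g[:,:200]=0; g[:,360:]=0
ys,xs=np.nonzero(g); print(len(xs),xs.min(),xs.max(),ys.min(),ys.max())
pts=np.array([plane('wrist',(x,y),.105,s) for x,y in zip(xs,ys) if y>158])
A=np.c_[2*pts[:,:2],np.ones(len(pts))]; c=np.linalg.lstsq(A,(pts[:,:2]**2).sum(1),rcond=None)[0]; print('rim c',c[:2],'r',np.sqrt(c[2]+c[:2]@c[:2]))
k=(ys<150); print('handle px',[(y,xs[ys==y].mean()) for y in range(128,158,4) if (ys==y).any()])
he=plane('wrist',(xs[ys==ys.min()].mean(),ys.min()),.025+.055,s); print('handle end',he, 'dir',np.degrees(np.arctan2(*(he[:2]-c[:2])[::-1])),np.linalg.norm(he[:2]-c[:2]))
f=cv2.inRange(hsv,(12,60,150),(32,200,255)); f[:120]=0; f[235:]=0; f[:,:210]=0; f[:,345:]=0
ys,xs=np.nonzero(f); P=np.array([plane('wrist',(x,y),.025,s) for x,y in zip(xs,ys)])
H=cv2.convexHull(P[:,:2].astype(np.float32)); print('field',len(xs),cv2.minEnclosingCircle(H))
C=np.array([plane('wrist',q,.027,s) for q in [(198,123),(355,124),(348,226),(205,224)]]); print(C,C.mean(0))
```

```text
657 255 306 127 213
rim c [ 0.4899 -0.0093] r 0.028715476666851442
handle px [(128, np.float64(281.0)), (132, np.float64(281.5)), (136, np.float64(281.5)), (140, np.float64(281.0)), (144, np.float64(281.0)), (148, np.float64(281.0)), (152, np.float64(281.0)), (156, np.float64(281.0))]
handle end [0.4792 0.0574 0.08  ] dir 99.10402598316972 0.06750417074358646Traceback (most recent call last):
  File "<stdin>", line 11, in <module>
  File "h.py", line 16, in plane
    o,v=ray(n,uv,st); return o+v*(z-o[2])/v[2]
        ~~~^^^^^^^^^
  File "h.py", line 13, in ray
    K,d,R,o=cam(n,st); p=cv2.undistortPoints(np.array([[uv]],float),K,d)[0,0]
            ~~~^^^^^^
  File "h.py", line 5, in cam
    c=imaging.calibration(n); K=np.array([[c['fx'],0,c['cx']],[0,c['fy'],c['cy']],[0,0,1]]); d=np.array(c['dist_coeffs'])
ValueError: time passes only in moves, steps and waits
```

```bash
sed -i 's/^def cam/_C={}\ndef _cal(n):\n    if n not in _C: _C[n]=imaging.calibration(n)\n    return _C[n]\ndef cam/; s/c=imaging.calibration(n); K/c=_cal(n); K/' h.py
python3 -m jog '[[100,[0.35,-0.1,5],[0,0,0]],[100,[0,0,5],[0,0,0]],[100,[0,0,5],[0,0,0]],[100,[0,0,4],[0,0,0]],[100,[0,0,2],[0,0,0]],[100,[0,0,0.9],[0,0,0]],[100,[0,0,0],[0,0,0]]]' 25
python3 - <<'E'
from h import *
cv2.imwrite("pics/w2.png",imaging.read_camera("wrist"))
E
```

```text
time_s: 3.25
eef_pos: [0.4897, -0.0055, 0.0845]
tcp_rot: [0.0, 0.642, 0.767, 0.0]
contact_force: [0.1, -0.6, 0.3]
gripper_width: 0.0876
```

View pics/w2.png

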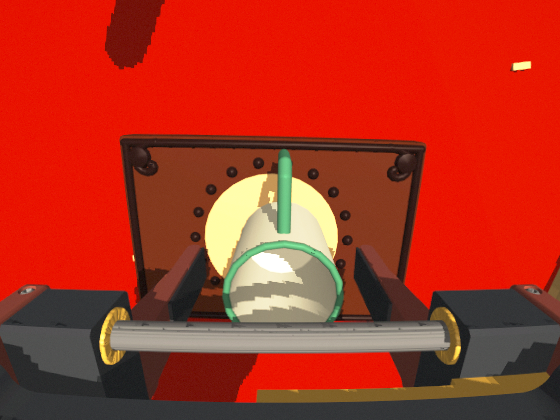

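```bash
python3 -m jog '[[100,[-0.35,0,0.2],[0,0,0]],[50,[0,0,0],[0,0,0]],[50,[0,0,0],[0,0,0]],[50,[0,0,0],[0,0,0]],[50,[0,0,0],[0,0,0]],[50,[0,0,0],[0,0,0]]]' 25
```

```text
time_s: 4.05
eef_pos: [0.4901, -0.0094, 0.0818]
tcp_rot: [0.0, 0.642, 0.767, 0.0]
contact_force: [0.9, 0.1, 1.6]
gripper_width: 0.0582
```

```bash
python3 -m jog '[[50,[0,0,-2],[0,0,0]],[50,[0,0,-5],[0,0,-0.04]],[50,[0,0,-5],[0,0,0]],[50,[0,0,-5],[0,0,0]],[50,[0,0,-4.8],[0,0,0]],[50,[0,0,0],[0,0,0]]]' ; python3 -m jog '[[50,[-3,-1.4,0],[0,0,0]],[50,[-5,-2.34,0],[0,0,0]],[50,[-5,-2.34,0],[0,0,0]],[50,[-5,-2.34,0],[0,0,0]],[50,[-5,-2.34,0],[0,0,0]],[50,[-5,-2.34,0],[0,0,0]],[50,[-5,-2.34,0],[0,0,0]],[50,[-2,-0.94,0],[0,0,0]]]'
python3 - <<'E'
from h import *
s=r.get_state(); 
import pickle; pickle.dump(s,open('s_w3.pkl','wb'))
cv2.imwrite("pics/w3.png",imaging.read_camera("wrist")); cv2.imwrite("pics/t3.png",imaging.read_camera("top")); cv2.imwrite("pics/s3.png",imaging.read_camera("scene")); s=r.get_state();print(s['q'],s['eef_pos'],tool(s)[1].round(3))
E
```

```text
time_s: 4.8
eef_pos: [0.4907, -0.0094, 0.3057]
tcp_rot: [0.004, 0.627, 0.779, 0.002]
contact_force: [-0.5, 0.2, -1.2]
gripper_width: 0.0583
time_s: 5.8
eef_pos: [0.4035, -0.3884, 0.2978]
tcp_rot: [-0.002, 0.628, 0.778, 0.0]
contact_force: [0.6, 0.3, -0.7]
gripper_width: 0.0585
[-8.23178277e-01  8.45831989e-03  1.19473598e+00  5.94305046e-04
  1.94059593e+00 -1.03790108e+00] [ 0.40473276 -0.38624493  0.29873026] [[-0.213  0.977 -0.001]
 [ 0.977  0.213  0.002]
 [ 0.002 -0.001 -1.   ]]
```

View pics/s3.png

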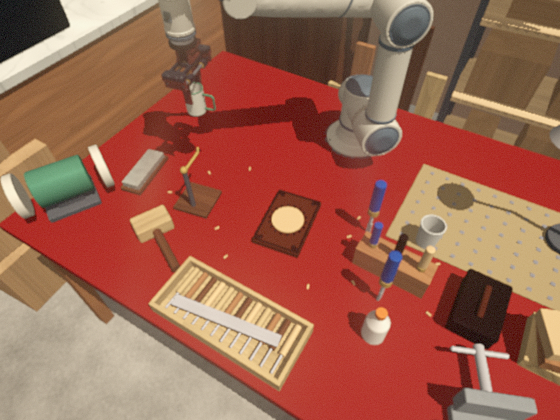

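View pics/t3.png

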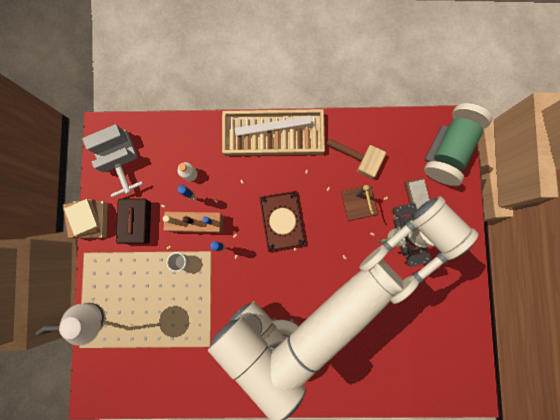

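View pics/w3.png

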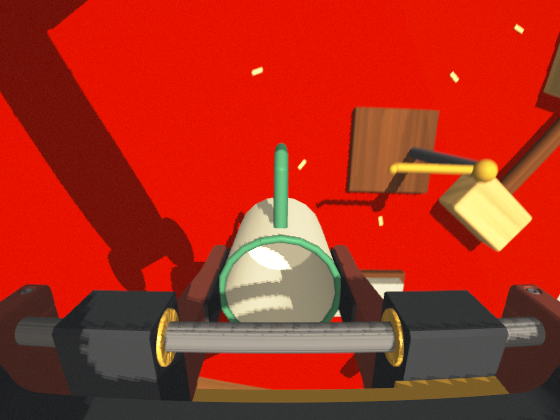

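Run:
```python
from h import *
import pickle; s=pickle.load(open('s_w3.pkl','rb')); np.set_printoptions(precision=4,suppress=True)
for n in ['top','scene']:
    im=cv2.imread(f'pics/{n[0]}3.png'); hsv=cv2.cvtColor(im,cv2.COLOR_BGR2HSV)
    f=cv2.inRange(hsv,(12,60,150),(32,220,255)); m=np.zeros_like(f); 
    (m.__setitem__((slice(202,240),slice(262,302)),1) if n=='top' else m.__setitem__((slice(200,238),slice(268,310)),1))
    f*=m; ys,xs=np.nonzero(f); P=np.array([plane(n,(x,y),.025) for x,y in zip(xs,ys)]); print(n,P.mean(0),np.ptp(P,axis=0))
hsv=cv2.cvtColor(cv2.imread('pics/w3.png'),cv2.COLOR_BGR2HSV); f=cv2.inRange(hsv,(17,180,120),(32,255,255)); f[:140]=0;f[200:]=0;f[:,:380]=0;f[:,505:]=0
ys,xs=np.nonzero(f); 
for a in range(388,500,6): print(a,ys[xs==a].min() if (xs==a).any() else 0,ys[xs==a].max() if (xs==a).any() else 0,end=' | ')
print()
for p in [(403,169),(470,170.5)]: print(plane('wrist',p,.17,s))
print('ball',plane('wrist',(486,170),.175,s))
print('ball',tri([('wrist',(486,170),s),('top',(150+648.5/3-.5,150+113.5/3-.5)),('scene',(183.6,169.4))]))
```

```text
top [ 0.4822 -0.0137  0.025 ] [0.1018 0.1014 0.    ]
scene [ 0.4857 -0.0101  0.025 ] [0.1052 0.1042 0.    ]
388 0 0 | 394 163 173 | 400 163 172 | 406 162 172 | 412 163 172 | 418 163 172 | 424 163 172 | 430 164 171 | 436 164 171 | 442 165 172 | 448 165 172 | 454 165 172 | 460 165 172 | 466 166 173 | 472 166 171 | 478 164 177 | 484 161 180 | 490 161 179 | 496 166 174 | 
[ 0.5065 -0.3285  0.17  ]
[ 0.571  -0.3153  0.17  ]
ball [ 0.583  -0.3111  0.175 ]
ball (array([ 0.5822, -0.3107,  0.175 ]), [np.float64(0.8), np.float64(0.8), np.float64(1.5)])
```

```bash
python3 -m jog '[[50,[0,0,0],[0,0.1,0]],[50,[0,0,0],[0,0.17,0]],[50,[0,0,0],[0,0.17,0]],[50,[0,0,0],[0,0.17,0]],[50,[0,0,0],[0,0.17,0]],[50,[0,0,0],[0,0.17,0]],[50,[0,0,0],[0,0.1,0]],[50,[0,0,0],[0,0,0]]]'
python3 - <<'E'
from h import *
s=r.get_state(); print(s['q'],s['eef_pos'],tool(s)[1].round(3))
R=tool(s)[1]
cv2.imwrite("pics/s4.png",imaging.read_camera("scene"))
u=np.array([np.cos(np.radians(11.8)),np.sin(np.radians(11.8)),0]);P0=np.array([.533,-.322,.170])
my=R[:,0]; mz=-R[:,2]
for a,py,pz in [(-.13,.0398,.038),(-.08,.0398,.038),(-.01,.0398,.038),(-.01,.057,.0585)]:
    T=P0+a*u-py*my+(.0568-pz)*mz; print(a,T.round(4),'tool delta cm',(R.T@(T-s['eef_pos'])*100).round(2))
print('u in tool',R.T@u,'up in tool',R.T@[0,0,1])
E
```

```text
time_s: 6.95
eef_pos: [0.4062, -0.3787, 0.2907]
tcp_rot: [-0.389, 0.544, 0.673, 0.316]
contact_force: [0.2, 0.7, -0.4]
gripper_width: 0.0583
[-1.00199908  0.73053109  0.62255884  0.77589438  2.69045546 -0.6645509 ] [ 0.40617226 -0.37873109  0.29066608] [[-0.106  0.978 -0.18 ]
 [ 0.487  0.209  0.848]
 [ 0.867  0.002 -0.498]]
-0.13 [ 0.4133 -0.3839  0.1449] tool delta cm [-12.97   0.56   6.7 ]
-0.08 [ 0.4623 -0.3737  0.1449] tool delta cm [-12.99   5.56   6.68]
-0.01 [ 0.5308 -0.3594  0.1449] tool delta cm [-13.02  12.56   6.67]
-0.01 [ 0.5289 -0.3504  0.1197] tool delta cm [-14.74  12.56   8.72]
u in tool [-0.00390131  0.9999891  -0.00256364] up in tool [ 0.8670353   0.00210528 -0.49824227]
```

View pics/s4.png

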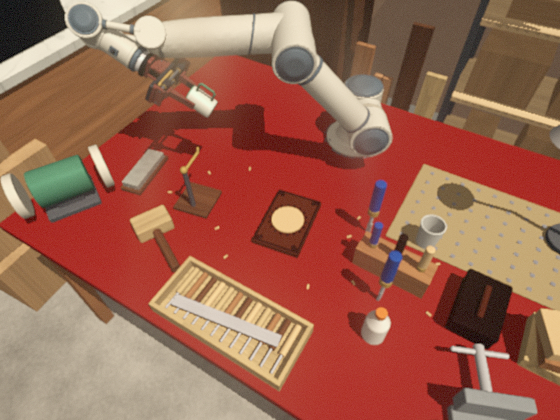

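```bash
python3 -m jog '[[50,[0,0,0],[0,-0.1,0]],[50,[0,0,0],[0,-0.1,0]],[50,[0,0,0],[0,0,0]]]'
cat > hk.py <<'E'
from h import *
def rep():
    np.set_printoptions(precision=4,suppress=True)
    s=r.get_state(); print(s['q'],s['eef_pos'],'F',s['contact_force'])
    R=tool(s)[1]
    u=np.array([np.cos(np.radians(11.8)),np.sin(np.radians(11.8)),0]);P0=np.array([.533,-.322,.170])
    my=R[:,0]; mz=-R[:,2]; up=R.T@[0,0,1]; upm=np.array([up[0],-up[2]]); c=np.array([.045,.041])-.006*upm
    print('tilt',np.degrees(np.arccos(mz[2])),'up in tool',up,'u in tool',R.T@u)
    d=P0-s['eef_pos']; print('prong in mug: a',-d@u,'y,z',d@my,d@mz+.0568,'want',c)
    for a,(py,pz) in [(-.13,c),(-.08,c),(-.01,c),(-.01,(.057,.0585))]:
        T=P0+a*u-py*my+(.0568-pz)*mz; print(a,T.round(4),'tool delta cm',(R.T@(T-s['eef_pos'])*100).round(2))
E
python3 -c "import hk;hk.rep()"
```

```text
time_s: 7.38
eef_pos: [0.4054, -0.3781, 0.2988]
tcp_rot: [-0.313, 0.574, 0.712, 0.257]
contact_force: [-0.6, 0.9, -0.5]
gripper_width: 0.0578
[-0.9842  0.6008  0.6858  0.5485  2.583  -0.839 ] [ 0.4054 -0.3781  0.2988] F [-0.5502  0.9173 -0.5394]
tilt 47.78565117344429 up in tool [ 0.7406  0.0075 -0.6719] u in tool [-0.009   1.      0.0013]
prong in mug: a -0.13636670036572948 y,z -0.07720796374953834 -0.05127954699207922 want [0.0406 0.037 ]
-0.13 [ 0.4147 -0.3896  0.1533] tool delta cm [-11.66   0.55   8.81]
-0.08 [ 0.4636 -0.3793  0.1533] tool delta cm [-11.7    5.55   8.81]
-0.01 [ 0.5321 -0.365   0.1533] tool delta cm [-11.77  12.55   8.82]
-0.01 [ 0.5313 -0.3602  0.1266] tool delta cm [-13.41  12.55  10.98]
```

```bash
python3 -m jog '[[50,[-1.9,0.1,1.4],[0,0,0]],[50,[-2.9,0.15,2.2],[0,0,0]],[50,[-2.9,0.15,2.2],[0,0,0]],[50,[-2.9,0.15,2.2],[0,0,0]],[50,[-1.1,0,0.8],[0,0,0]],[50,[0,0,0],[0,0,0]],[50,[0,0,0],[0,0,0]]]'
python3 - <<'E'
import hk; from h import *; import pickle
hk.rep(); s=r.get_state();pickle.dump(s,open('s_w5.pkl','wb'))
for n in ["wrist","scene","top"]: cv2.imwrite(f"pics/{n[0]}5.png",imaging.read_camera(n))
E
```

```text
time_s: 8.25
eef_pos: [0.414, -0.3904, 0.1494]
tcp_rot: [-0.316, 0.574, 0.71, 0.259]
contact_force: [-1.0, -0.2, -0.5]
gripper_width: 0.0584
[-0.9849  0.6602  0.8709  0.4113  2.3714 -1.0131] [ 0.414  -0.3904  0.1494] F [-1.0357 -0.1651 -0.5065]
tilt 48.22700392176536 up in tool [ 0.7458  0.0057 -0.6662] u in tool [-0.0059  1.      0.0019]
prong in mug: a -0.13050237378117144 y,z 0.04297437635406167 0.03844017327016607 want [0.0405 0.037 ]
-0.13 [ 0.4145 -0.3894  0.153 ] tool delta cm [ 0.32  0.07 -0.17]
-0.08 [ 0.4634 -0.3792  0.153 ] tool delta cm [ 0.29  5.07 -0.16]
-0.01 [ 0.5319 -0.3649  0.153 ] tool delta cm [ 0.25 12.07 -0.15]
-0.01 [ 0.5311 -0.3599  0.1264] tool delta cm [-1.4  12.07  2.  ]
```

View pics/w5.png

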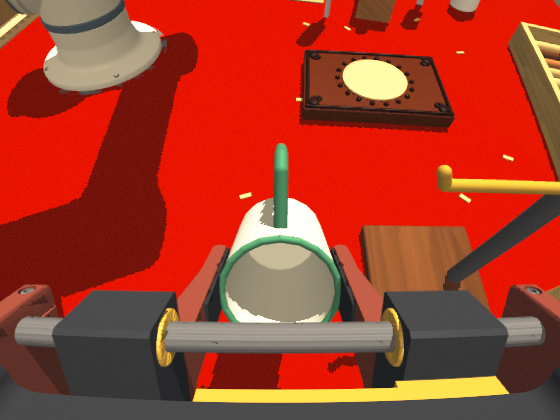

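View pics/s5.png

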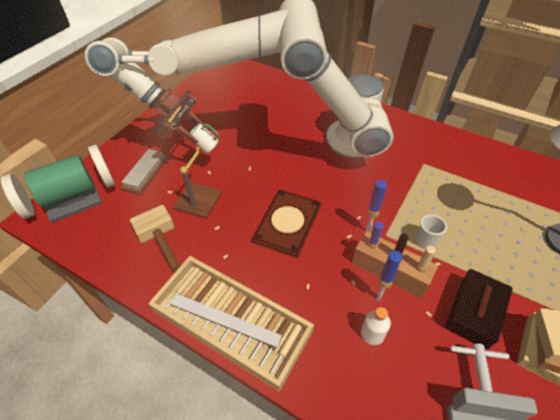

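```bash
python3 - <<'E'
from h import *; import pickle
s=pickle.load(open('s_w5.pkl','rb'))
print(plane('wrist',(460,185.5),.17,s),plane('wrist',(550,187.5),.17,s))
R=tool(s)[1]; O=s['eef_pos']+.0568*R[:,2]  # mug origin
for p in [(.0645,.041),(.0645,.0645),(.0645,.0175),(.033,.0655)]: print(p,proj('wrist',O+p[0]*R[:,0]-p[1]*R[:,2],s))
E
python3 -m jog '[[50,[0,0,0],[0,0.08,0]],[50,[0,0,0],[0,0.08,0]],[50,[0,0,0],[0,0,0]],[50,[0,0,0],[0,0,0]]]';python3 -c "import hk;hk.rep()"
```

```text
[ 0.50763648 -0.32600694  0.17      ] [ 0.56576362 -0.31430591  0.17      ]
(0.0645, 0.041) [282.5447529  149.53510673]
(0.0645, 0.0645) [282.94088312 154.43063222]
(0.0645, 0.0175) [282.24275417 145.80531638]
(0.033, 0.0655) [282.82280088 218.2288915 ]
time_s: 8.9
eef_pos: [0.4138, -0.3903, 0.1481]
tcp_rot: [-0.372, 0.551, 0.682, 0.304]
contact_force: [0.2, -0.6, -0.7]
gripper_width: 0.0584
[-0.9993  0.7763  0.7839  0.5168  2.485  -0.9498] [ 0.4138 -0.3903  0.1481] F [ 0.2337 -0.6271 -0.7373]
tilt 57.37757526507512 up in tool [ 0.8422  0.005  -0.5391] u in tool [-0.0055  1.      0.0006]
prong in mug: a -0.1306271972747359 y,z 0.04066831136902188 0.03272755602327146 want [0.0399 0.0378]
-0.13 [ 0.4136 -0.3853  0.1466] tool delta cm [0.14 0.08 0.5 ]
-0.08 [ 0.4626 -0.3751  0.1466] tool delta cm [0.12 5.08 0.5 ]
-0.01 [ 0.5311 -0.3608  0.1466] tool delta cm [ 0.08 12.08  0.5 ]
-0.01 [ 0.5295 -0.3527  0.1211] tool delta cm [-1.63 12.08  2.58]
```

```bash
python3 -m jog '[[50,[0.1,1,0.5],[0,0,0]],[50,[0,3,0],[0,0,0]],[50,[0,1.5,0],[0,0,0]],[50,[0,1.5,0],[0,0,0]],[50,[0,1,0],[0,0,0]],[50,[0,0,0],[0,0,0]]]';python3 - <<'E'
import hk; from h import *
hk.rep()
for n in ["wrist","scene","top"]: cv2.imwrite(f"pics/{n[0]}6.png",imaging.read_camera(n))
s=cv2.imread('pics/s6.png'); t=cv2.imread('pics/t6.png')
cv2.imwrite('pics/z6.png',np.hstack([cv2.resize(s[100:220,140:240],None,fx=4,fy=4,interpolation=2),cv2.resize(t[160:280,340:440],None,fx=4,fy=4,interpolation=2)]))
E
```

```text
time_s: 9.65
eef_pos: [0.4914, -0.3687, 0.1457]
tcp_rot: [-0.373, 0.551, 0.682, 0.304]
contact_force: [-0.5, 0.5, -1.7]
gripper_width: 0.0586
[-0.9085  0.8847  0.6278  0.6467  2.4773 -0.7821] [ 0.4914 -0.3687  0.1457] F [-0.5194  0.5119 -1.7187]
tilt 57.51910199451177 up in tool [ 0.8436  0.0044 -0.537 ] u in tool [-0.0054  1.     -0.0003]
prong in mug: a -0.050254985272522076 y,z 0.04018687491098734 0.03843064996084824 want [0.0399 0.0378]
-0.13 [ 0.4136 -0.3852  0.1465] tool delta cm [ 0.1  -7.95 -0.06]
-0.08 [ 0.4626 -0.375   0.1465] tool delta cm [ 0.07 -2.95 -0.06]
-0.01 [ 0.5311 -0.3607  0.1465] tool delta cm [ 0.03  4.05 -0.06]
-0.01 [ 0.5295 -0.3525  0.121 ] tool delta cm [-1.68  4.05  2.01]
```

View pics/w6.png

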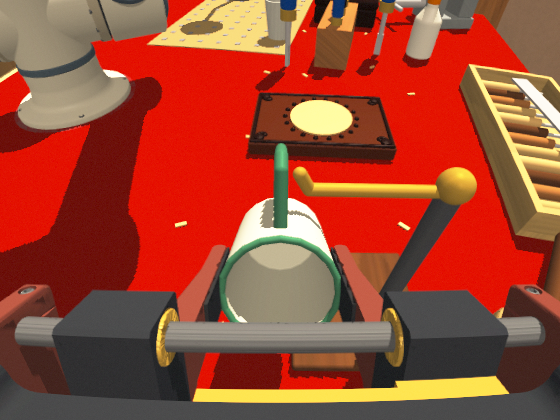

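View pics/z6.png

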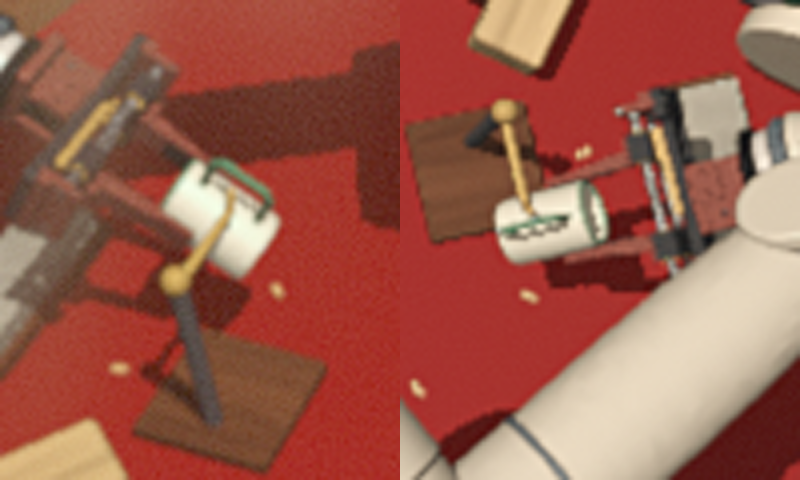

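```bash
python3 -m jog '[[50,[0,0.7,0],[0,0,0]],[50,[0,0.7,0],[0,0,0]],[50,[0,0,0],[0,0,0]]]';python3 -m jog '[[50,[0,0.8,0],[0,0,0]],[50,[0,0.8,0],[0,0,0]],[50,[0,0.7,0],[0,0,0]],[50,[0,0,0],[0,0,0]]]';python3 - <<'E'
import hk; from h import *
hk.rep()
for n in ["wrist","scene","top"]: cv2.imwrite(f"pics/{n[0]}7.png",imaging.read_camera(n))
s=cv2.imread('pics/s7.png'); t=cv2.imread('pics/t7.png')
cv2.imwrite('pics/z7.png',np.hstack([cv2.resize(s[100:220,140:240],None,fx=4,fy=4,interpolation=2),cv2.resize(t[160:280,340:440],None,fx=4,fy=4,interpolation=2)]))
E
```

```text
time_s: 10.18
eef_pos: [0.5052, -0.3657, 0.1459]
tcp_rot: [-0.373, 0.551, 0.682, 0.304]
contact_force: [-0.3, -0.7, -1.6]
gripper_width: 0.0583
time_s: 10.68
eef_pos: [0.5278, -0.3609, 0.1459]
tcp_rot: [-0.373, 0.551, 0.682, 0.304]
contact_force: [0.3, 0.4, -1.8]
gripper_width: 0.0584
[-0.87    0.9562  0.5185  0.7127  2.4826 -0.6949] [ 0.5278 -0.3609  0.1459] F [ 0.2968  0.4249 -1.7508]
tilt 57.52333749471156 up in tool [ 0.8436  0.0045 -0.537 ] u in tool [-0.0056  1.     -0.0003]
prong in mug: a -0.013077489667137263 y,z 0.040163779427916574 0.038527138860082584 want [0.0399 0.0378]
-0.13 [ 0.4136 -0.3852  0.1465] tool delta cm [  0.09 -11.67  -0.07]
-0.08 [ 0.4626 -0.375   0.1465] tool delta cm [ 0.07 -6.67 -0.07]
-0.01 [ 0.5311 -0.3607  0.1465] tool delta cm [ 0.03  0.33 -0.07]
-0.01 [ 0.5295 -0.3525  0.121 ] tool delta cm [-1.68  0.33  2.  ]
```

View pics/w7.png

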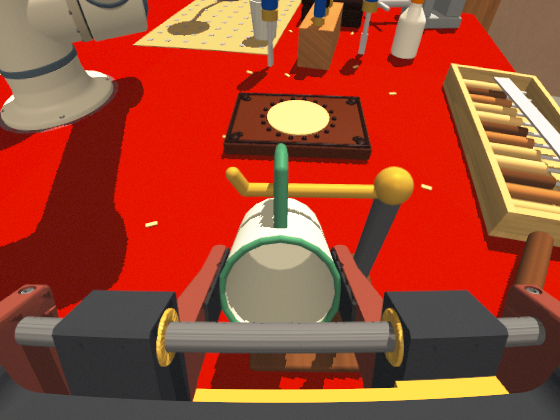

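View pics/z7.png

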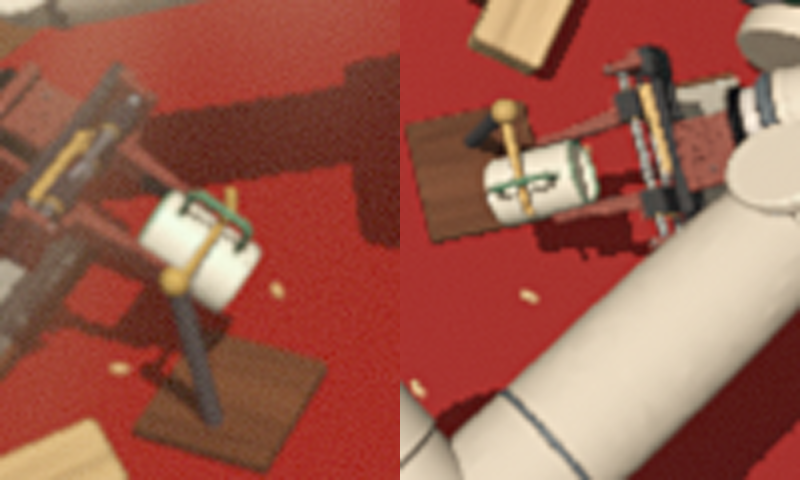

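```bash
python3 -m jog '[[50,[-0.5,0,0.6],[0,0,0]],[50,[-0.5,0,0.5],[0,0,0]],[50,[-0.3,0,0.4],[0,0,0]],[50,[0,0,0],[0,0,0]]]';python3 -m jog '[[50,[-0.2,0,0.2],[0,0,0]],[50,[0,0,0],[0,0,0]],[50,[0,0,0],[0,0,0]]]'; python3 -c "import hk;hk.rep()"
```

```text
time_s: 11.32
eef_pos: [0.5259, -0.3554, 0.1264]
tcp_rot: [-0.373, 0.551, 0.681, 0.305]
contact_force: [-0.2, 0.5, -1.3]
gripper_width: 0.0585
time_s: 11.7
eef_pos: [0.526, -0.3552, 0.1246]
tcp_rot: [-0.372, 0.551, 0.682, 0.304]
contact_force: [0.2, 0.1, -0.6]
gripper_width: 0.0585
[-0.8675  0.942   0.578   0.6792  2.4455 -0.7375] [ 0.526  -0.3552  0.1246] F [ 0.226   0.1495 -0.6192]
tilt 57.502624628626116 up in tool [ 0.8434  0.0046 -0.5373] u in tool [-0.0052  1.      0.0004]
prong in mug: a -0.013606371827915928 y,z 0.05491657640128984 0.05502991512116964 want [0.0399 0.0378]
-0.13 [ 0.4136 -0.3853  0.1465] tool delta cm [  1.57 -11.61  -1.73]
-0.08 [ 0.4626 -0.375   0.1465] tool delta cm [ 1.54 -6.61 -1.73]
-0.01 [ 0.5311 -0.3607  0.1465] tool delta cm [ 1.5   0.39 -1.73]
-0.01 [ 0.5295 -0.3526  0.121 ] tool delta cm [-0.2   0.39  0.35]
```

```bash
python3 -m jog '[[69,[-0.05,0,0.05],[0,0,0]],[72,[0,0,0],[0,0,0]],[76,[0,0,0],[0,0,0]],[78,[0,0,0],[0,0,0]],[78,[0,0,0],[0,0,0]],[78,[0,0,0],[0,0,0]]]';python3 - <<'E'
from h import *
for n in ["wrist","scene","top"]: cv2.imwrite(f"pics/{n[0]}8.png",imaging.read_camera(n))
s=cv2.imread('pics/s8.png'); t=cv2.imread('pics/t8.png')
cv2.imwrite('pics/z8.png',np.hstack([cv2.resize(s[100:220,140:240],None,fx=4,fy=4,interpolation=2),cv2.resize(t[160:280,340:440],None,fx=4,fy=4,interpolation=2)]))
E
```

```text
time_s: 12.45
eef_pos: [0.526, -0.355, 0.1237]
tcp_rot: [-0.372, 0.551, 0.682, 0.305]
contact_force: [-0.1, -0.1, 0.8]
gripper_width: 0.0683
```

View pics/w8.png

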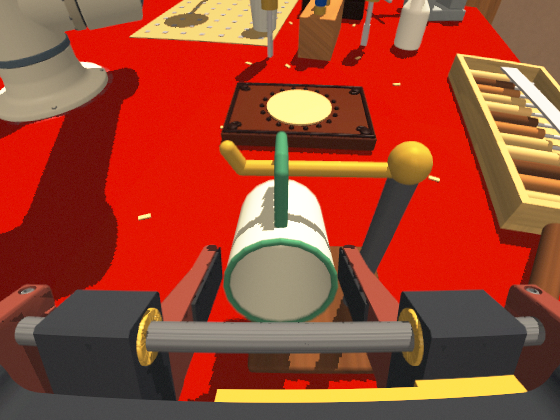

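View pics/z8.png

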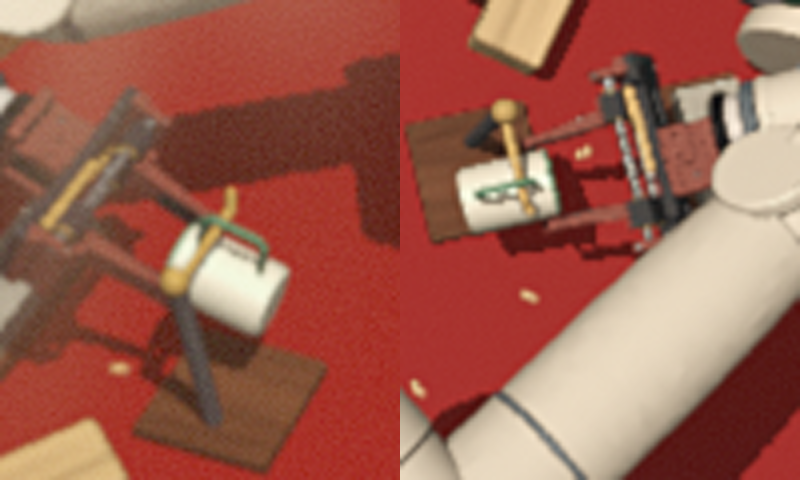

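```bash
python3 -m jog '[[78,[0,0,-2],[0,0,0]],[78,[0,0,-4],[0,0,0]],[78,[0,0,-4],[0,0,0]],[78,[0,0,0],[0,0,0]]]';python3 - <<'E'
from h import *
s=r.get_state();print(s['q'],s['contact_force'],tool(s)[1].round(3))
for n in ["wrist","scene","top"]: cv2.imwrite(f"pics/{n[0]}9.png",imaging.read_camera(n))
s=cv2.imread('pics/s9.png'); t=cv2.imread('pics/t9.png')
cv2.imwrite('pics/z9.png',np.hstack([cv2.resize(s[100:220,140:240],None,fx=4,fy=4,interpolation=2),cv2.resize(t[160:280,340:440],None,fx=4,fy=4,interpolation=2)]))
E
```

```text
time_s: 13.1
eef_pos: [0.4935, -0.4203, 0.1906]
tcp_rot: [-0.392, 0.541, 0.682, 0.299]
contact_force: [0.6, 0.1, 0.7]
gripper_width: 0.0685
[-0.93156796  1.13745304  0.16911434  0.8460329   2.69101388 -0.54921677] [0.56693469 0.08195181 0.72733511] [[-0.107  0.971 -0.212]
 [ 0.503  0.237  0.831]
 [ 0.858 -0.017 -0.514]]
```

View pics/z9.png

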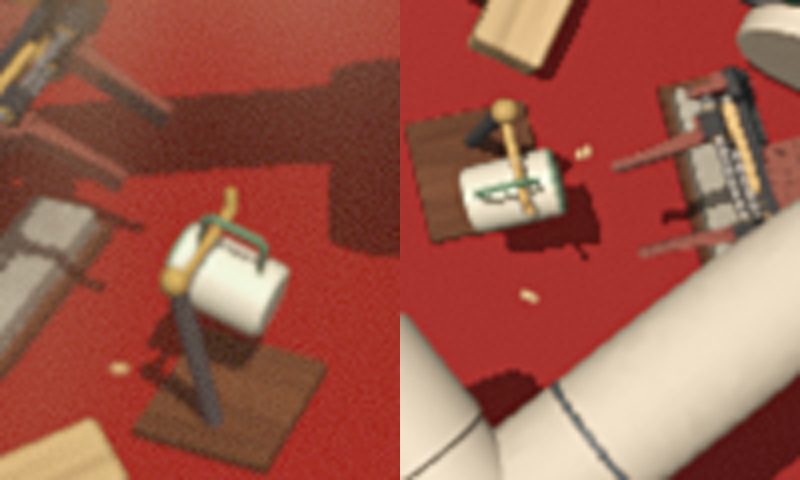

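View pics/w9.png

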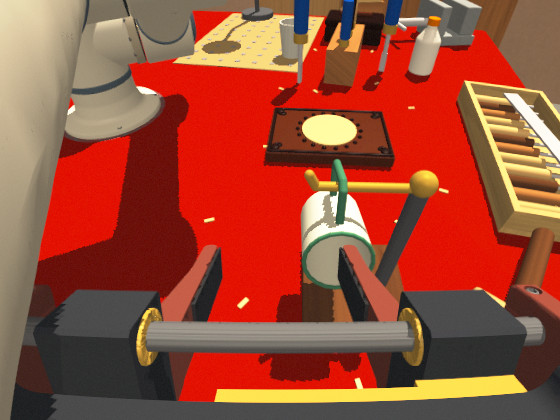

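```bash
python3 -m jog '[[78,[0.5,-2,0],[0,-0.1,0]],[78,[1,-3,0],[0,-0.15,0]],[78,[1,-3,0],[0,-0.17,0]],[78,[1,-2,0],[0,-0.17,0]],[78,[0,0,-2],[0,-0.17,0]],[78,[0,0,-3],[0,-0.17,0]],[78,[0,0,-3],[0,-0.1,0]],[78,[0,0,0],[0,0,0]]]';python3 - <<'E'
from h import *
s=r.get_state();print(s['q'],s['contact_force'],tool(s)[1].round(3))
E
```

```text
time_s: 14.25
eef_pos: [0.3993, -0.4364, 0.2999]
tcp_rot: [-0.001, 0.615, 0.788, -0.007]
contact_force: [-0.0, -0.3, -0.1]
gripper_width: 0.0685
[-0.87859437  0.09461318  1.1035789  -0.01604936  1.94297619 -1.12991363] [-0.04605792 -0.2839705  -0.13585757] [[-0.243  0.97  -0.011]
 [ 0.97   0.243 -0.01 ]
 [-0.007 -0.013 -1.   ]]
```

```bash
cat > kin.py <<'E'
import numpy as np
from scipy.optimize import least_squares
from scipy.spatial.transform import Rotation as Ro
D=[([1.04928168,.0917252,1.23158498,0,1.81977292,-.0566676],[.26886459,.53616936,.22975679]),
([-.0943788,-.1703252,1.35921289,-.000804,1.95496611,-.26467397],[.49144557,-.01262394,.30129513]),
([-.82317828,.0084583,1.19473598,.000594,1.94059593,-1.03790108],[.40473276,-.38624493,.29873026]),
([-1.00199908,.73053109,.62255884,.77589438,2.69045546,-.6645509],[.40617226,-.37873109,.29066608]),
([-.9842,.6008,.6858,.5485,2.583,-.839],[.4054,-.3781,.2988]),
([-.9849,.6602,.8709,.4113,2.3714,-1.0131],[.414,-.3904,.1494]),
([-.9993,.7763,.7839,.5168,2.485,-.9498],[.4138,-.3903,.1481]),
([-.9085,.8847,.6278,.6467,2.4773,-.7821],[.4914,-.3687,.1457]),
([-.87,.9562,.5185,.7127,2.4826,-.6949],[.5278,-.3609,.1459]),
([-.8675,.942,.578,.6792,2.4455,-.7375],[.526,-.3552,.1246]),
([-.93156796,1.13745304,.16911434,.84603290,2.69101388,-.54921677],[.4935,-.4203,.1906]),
([-.87859437,.09461318,1.1035789,-.01604936,1.94297619,-1.12991363],[.3993,-.4364,.2999])]
E_=lambda ax,a:Ro.from_euler(ax,a).as_matrix()
def fk(q,p):
    a1,o,d1,e2,l2,e3,l3,ex,ey,L,o5=p
    R1=E_('z',q[0]);R2=R1@E_('y',q[1]);R3=R2@E_('y',q[2]);R4=R3@E_('z',q[3]);R5=R4@E_('y',q[4]);R6=R5@E_('z',q[5]+np.pi/2)
    pos=R1@[a1,o,d1]+R2@[e2,0,l2]+R3@[e3,0,l3]+R4@[0,o5,0]+R5@[ex,0,L]
    return pos,R6
def fit():
    f=lambda p:np.r_[np.concatenate([fk(q,p)[0]-np.array(x) for q,x in D]),1e-3*(p-p0)]
    p0=np.array([0,0,.3,0,.4,0,.4,0,0,.25,0]); s=least_squares(f,p0); return s.x,np.abs(s.fun[:-11]).max()
LO=np.array([-2.87,-.86,.17,-1.51,.06,-2.65]);HI=np.array([2.87,2.18,2.46,4.65,2.69,2.65])
def ik(pos,R,p,q0):
    f=lambda q:np.r_[(fk(q,p)[0]-pos)*5,Ro.from_matrix(fk(q,p)[1].T@R).as_rotvec()]
    s=least_squares(f,np.clip(q0,LO+.01,HI-.01),bounds=(LO,HI)); return s.x,np.linalg.norm(s.fun)
E
python3 - <<'E'
from kin import *
np.set_printoptions(precision=4,suppress=True)
p,e=fit(); print(p,e)
for q,x in D[3:5]: print(fk(q,p)[1])
Ftip=np.array([.484,-.012,.075])
# lean direction phi: handle horizontally leans toward angle phi ; jaw yaw variants psi about axis
for phi in range(0,360,20):
    h=np.array([np.cos(np.radians(phi)),np.sin(np.radians(phi)),0]); ax=(h+[0,0,1])/np.sqrt(2)
    z=-ax; best=None
    for k in range(0,360,30):
        x0=np.cross([0,0,1],z); x0/=np.linalg.norm(x0); y0=np.cross(z,x0)
        R=np.c_[x0,y0,z]@E_('z',np.radians(k))
        for q0 in ([0,0,1.3,0,1.5,-1.5],[0,.5,.8,.5,2.3,-1],[0,.5,.8,-.5,2.3,1],[0,.5,1.5,0,.8,0]):
            q,er=ik(Ftip+.12*ax,R,p,q0)
            if er<2e-3:
                m=min((q-LO).min(),(HI-q).min())
                if best is None or m>best[0]: best=(m,k,q)
    print(phi,best)
E
```

```text
[-0.      0.0339  0.1573 -0.      0.3727  0.097   0.5585 -0.0001 -0.
  0.3413  0.0001] 4.183930389957402e-05
[[-0.1057  0.978  -0.1798]
 [ 0.4869  0.2086  0.8482]
 [ 0.867   0.0021 -0.4982]]
[[-0.1462  0.9778 -0.1502]
 [ 0.6558  0.2095  0.7253]
 [ 0.7406  0.0075 -0.6719]]
0 (np.float64(0.23005353227166747), 90, array([-0.0568,  0.714 ,  0.7512, -0.0637,  2.4599, -1.6605]))
20 (np.float64(0.2846968242109593), 210, array([ 0.0826,  0.6696,  0.8142, -0.2809,  2.4053,  0.1223]))
40 (np.float64(0.401141991635686), 300, array([ 0.2184,  0.5574,  0.9692, -0.4482,  2.2889,  1.4355]))
60 (np.float64(0.5524787756075011), 180, array([ 0.3475,  0.3929,  1.1837, -0.5701,  2.1375, -0.8684]))
80 (np.float64(0.7191475540450938), 270, array([ 0.465 ,  0.1848,  1.4315, -0.6636,  1.9709,  0.5151]))
100 (np.float64(0.7645797380503867), 240, array([ 0.562 , -0.0693,  1.6954, -0.7374,  1.8005, -0.2041]))
120 (np.float64(0.47686266229590196), 210, array([ 0.6194, -0.3831,  1.9622, -0.7827,  1.6326, -0.9735]))
140 (np.float64(0.08059891339654379), 330, array([ 0.5902, -0.7794,  2.2154, -0.7512,  1.4703,  0.7511]))
160 None
180 None
200 None
220 (np.float64(0.14258186657194483), 210, array([-0.8637, -0.7174,  2.1813,  0.7878,  1.64  ,  2.1764]))
240 (np.float64(0.5259653836815062), 180, array([-0.8207, -0.334 ,  1.9248,  0.7602,  1.7648,  1.3436]))
260 (np.float64(0.7837616259690459), 30, array([-0.7251, -0.03  ,  1.6576,  0.6921,  1.9062, -1.4957]))
280 (np.float64(0.6322558677607515), 90, array([-0.606 ,  0.217 ,  1.3951,  0.6047,  2.0577, -0.6379]))
300 (np.float64(0.4817574143331811), 60, array([-0.4749,  0.419 ,  1.1508,  0.4967,  2.2082, -1.355 ]))
320 (np.float64(0.34815554511404523), 60, array([-0.3377,  0.5768,  0.9429,  0.3551,  2.3418, -1.5811]))
340 (np.float64(0.2549919285570317), 240, array([-0.1976,  0.6805,  0.799 ,  0.1651,  2.435 ,  1.2808]))
```

```bash
python3 -m jog '[[70,[0,0,0],[0,0,-0.17]],[70,[0,0,0],[0,0,-0.17]],[70,[0,0,0],[0,0,-0.17]],[70,[0,0,0],[0,0,-0.17]],[70,[0,0,0],[0,0,-0.17]],[70,[0,0,0],[0,0,-0.17]],[70,[0,0,0],[0,0,-0.17]],[60,[0,0,0],[0,0,-0.17]]]';cat > go.py <<'E'
from h import *
def go(pos,yaw=None,R1=None):
    np.set_printoptions(precision=4,suppress=True)
    s=r.get_state(); p,R=tool(s)
    if R1 is None:
        y=np.radians(yaw); ty=np.array([np.cos(y),np.sin(y),0]); tz=np.array([0,0,-1.]); R1=np.c_[np.cross(ty,tz),ty,tz]
    rv=Ro.from_matrix(R.T@R1).as_rotvec()
    print('q',s['q'],'pos',p,'F',s['contact_force'],'w',s['gripper_width']); print('yaw',np.degrees(np.arctan2(R[1,1],R[0,1])),'shift now cm',R.T@(np.array(pos)-p)*100,'turn',rv,'shift after turn cm',R1.T@(np.array(pos)-p)*100)
E
python3 -c "
from go import *; go([.475,.255,.30],92)"
```

```text
time_s: 15.25
eef_pos: [0.3985, -0.4376, 0.2917]
tcp_rot: [-0.01, -0.019, 1.0, 0.001]
contact_force: [-0.2, -0.5, 0.7]
gripper_width: 0.0555
q [-0.8815  0.1048  1.1075 -0.0153  1.9434 -2.4956] pos [ 0.3985 -0.4376  0.2917] F [-0.2146 -0.4715  0.6831] w 0.05551023822000306
yaw 92.16959073877048 shift now cm [-10.2552  68.9271  -0.8574] turn [ 0.0026 -0.0199  0.003 ] shift after turn cm [-10.0662  68.9553  -0.8322]
```

```bash
python3 -m jog '[[60,[-0.84,5.74,-0.1],[0,-0.02,0]],[60,[-0.84,5.74,-0.1],[0,0,0]],[60,[-0.84,5.74,-0.1],[0,0,0]],[60,[-0.84,5.74,-0.1],[0,0,0]],[60,[-0.84,5.74,-0.1],[0,0,0]],[60,[-0.84,5.74,-0.1],[0,0,0]],[60,[-0.84,5.74,-0.1],[0,0,0]],[60,[-0.84,5.74,0],[0,0,0]]]'; python3 -m jog '[[60,[-0.84,5.74,0],[0,0,0]],[60,[-0.84,5.74,0],[0,0,0]],[60,[-0.84,5.74,0],[0,0,0]],[60,[-0.84,5.74,0],[0,0,0]],[60,[0,0,0],[0,0,0]],[60,[0,0,0],[0,0,0]]]';python3 - <<'E'
from go import *; import pickle
go([.475,.255,.30],92); s=r.get_state(); pickle.dump(s,open('s_w10.pkl','wb'))
cv2.imwrite("pics/w10.png",imaging.read_camera("wrist"))
E
```

```text
time_s: 16.25
eef_pos: [0.4507, 0.0253, 0.2982]
tcp_rot: [-0.001, -0.016, 1.0, -0.001]
contact_force: [0.6, -0.9, 0.1]
gripper_width: 0.053
time_s: 17.0
eef_pos: [0.477, 0.2537, 0.2977]
tcp_rot: [-0.001, -0.016, 1.0, -0.002]
contact_force: [0.2, -0.5, 1.5]
gripper_width: 0.0528
q [ 0.4284 -0.0424  1.247  -0.0044  1.9401 -1.1765] pos [0.477  0.2537 0.2977] F [ 0.2029 -0.5067  1.4725] w 0.052811254896424534
yaw 91.868128384992 shift now cm [ 0.1992  0.1338 -0.2335] turn [-0.0049 -0.0012 -0.0023] shift after turn cm [ 0.1986  0.1355 -0.2331]
```

View pics/w10.png

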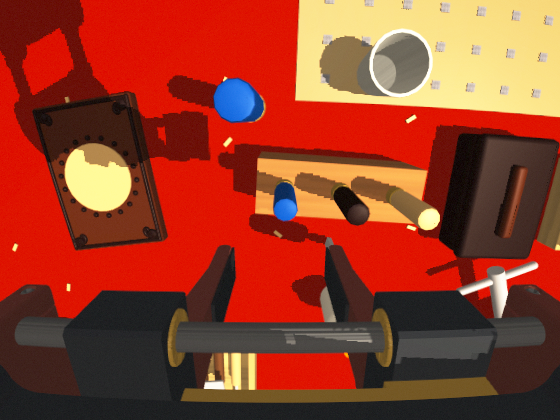

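Run:
```python
from h import *; import pickle
np.set_printoptions(precision=4,suppress=True)
s=pickle.load(open('s_w10.pkl','rb')); im=cv2.imread('pics/w10.png'); hsv=cv2.cvtColor(im,cv2.COLOR_BGR2HSV)
b=cv2.inRange(hsv,(100,120,40),(130,255,255)); n,l,st,c=cv2.connectedComponentsWithStats(b)
for i in range(1,n):
    if st[i,4]>30: print(st[i],c[i])
cv2.imwrite('pics/w10z.png',cv2.resize(im[140:260,230:380],None,fx=5,fy=5,interpolation=2))
```

```text
[ 213   78   51   44 1695] [237.2631 100.9858]
[274 183  23  38 713] [284.6816 201.9383]
```

View pics/w10z.png

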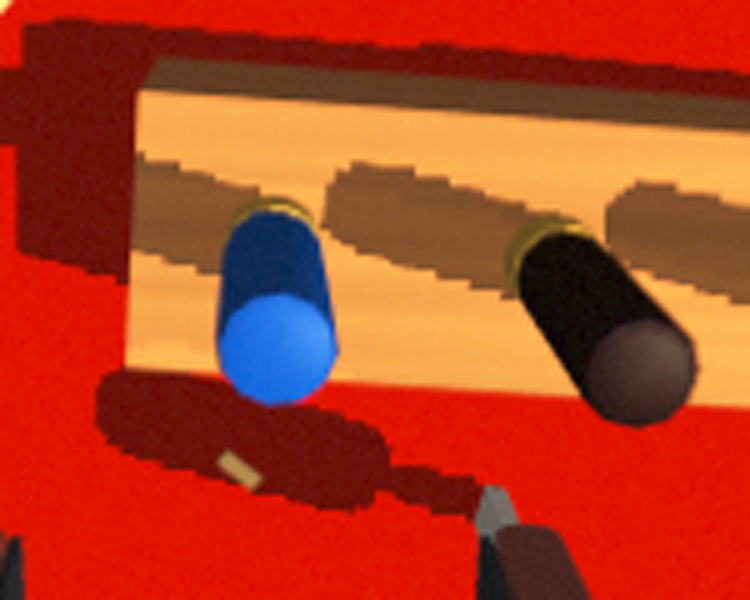

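Run:
```python
from go import *; import pickle
np.set_printoptions(precision=4,suppress=True)
s=pickle.load(open('s_w10.pkl','rb'))
g=plane('wrist',(285.0,209.5),.175,s); d=plane('wrist',(358,214.2),.175,s); b=plane('wrist',(284.5,184),.09,s)
print(g,d,d-g,'ring',b,'bigfar tip',plane('wrist',(329,237),0,s))
print('top view',plane('top',(150+168.5/3-.5,150+210.5/3-.5),.175))
go([g[0],g[1],.142],92)
```

```text
[0.4768 0.2581 0.175 ] [0.4791 0.3277 0.175 ] [ 0.0023  0.0696 -0.    ] ring [0.47   0.2582 0.09  ] bigfar tip [0.5718 0.3336 0.    ]
top view [0.4747 0.2551 0.175 ]
q [ 0.4273 -0.0438  1.2469 -0.0045  1.9399 -1.1764] pos [0.4772 0.2531 0.2985] F [-0.1324  0.0073 -0.6182] w 0.05254564006625874
yaw 91.79838988878267 shift now cm [ 0.0245  0.567  15.6428] turn [-0.0044  0.0003 -0.0035] shift after turn cm [ 0.0181  0.4984 15.6452]
```

```bash
python3 -m jog '[[60,[0,0.5,3],[0,0,0]],[60,[0,0,5],[0,0,0]],[60,[0,0,4],[0,0,0]],[60,[0,0,3],[0,0,0]],[60,[0,0,1.5],[0,0,0]],[60,[0,0,0.8],[0,0,0]],[60,[0,0,0],[0,0,0]]]';python3 - <<'E'
from go import *
go([.476,.2575,.125],92)
cv2.imwrite("pics/w11.png",imaging.read_camera("wrist"))
E
```

```text
time_s: 17.92
eef_pos: [0.478, 0.258, 0.1274]
tcp_rot: [0.002, -0.016, 1.0, -0.001]
contact_force: [-0.3, -0.7, -0.2]
gripper_width: 0.0527
q [ 0.4349 -0.0599  1.5656 -0.0042  1.6334 -1.1674] pos [0.478  0.258  0.1274] F [-0.267  -0.7038 -0.1996] w 0.05269561578873364
yaw 91.78991227149525 shift now cm [ 0.1974 -0.0407  0.2411] turn [-0.0029  0.0039 -0.0037] shift after turn cm [ 0.1966 -0.0407  0.2417]
```

View pics/w11.png

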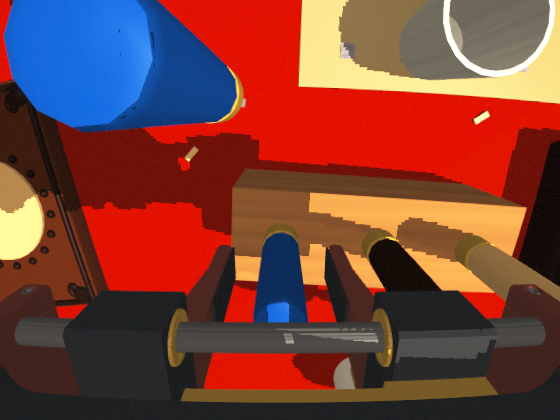

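```bash
python3 -m jog '[[60,[0.15,0,0.2],[0,0,0]],[10,[0,0,0],[0,0,0]],[10,[0,0,0],[0,0,0]],[10,[0,0,0],[0,0,0]],[10,[0,0,0],[0,0,0]],[10,[0,0,0],[0,0,0]]]' 30;python3 -c "
from go import *; go([.476,.2575,.125],92)"
```

```text
time_s: 18.73
eef_pos: [0.4762, 0.2583, 0.1249]
tcp_rot: [0.002, -0.016, 1.0, -0.001]
contact_force: [-0.7, 0.4, 0.3]
gripper_width: 0.0236
q [ 0.4367 -0.0626  1.5726 -0.0041  1.6296 -1.1662] pos [0.4762 0.2583 0.1249] F [-0.701   0.3979  0.2878] w 0.02360064332640748
yaw 91.82963822517951 shift now cm [ 0.0208 -0.0761 -0.0071] turn [-0.003   0.0034 -0.003 ] shift after turn cm [ 0.021  -0.076  -0.0073]
```

```bash
python3 -m jog '[[10,[0,0,-1],[0,0,0]],[10,[0,0,-2],[0,0,0]],[10,[0,0,-3],[0,0,0]],[10,[0,0,-4],[0,0,0]],[10,[0,0,-4],[0,0,0]],[10,[0,0,-3.5],[0,0,0]],[10,[0,0,0],[0,0,0]]]';python3 - <<'E'
from go import *
import kin
go([.482,.069,.30],91.8); p,_=kin.fit(); s=r.get_state(); P,R=tool(s)
R1=R@Ro.from_rotvec([.785,0,0]).as_matrix(); print(R1)
for z in (.3,.2,.156): print(z,kin.ik(np.array([.482,.069,z]),R1,p,[.5,.2,1.4,-.66,1.97,-1.2]))
for n in ["wrist","scene","top"]: cv2.imwrite(f"pics/{n[0]}12.png",imaging.read_camera(n))
E
```

```text
time_s: 19.6
eef_pos: [0.4763, 0.2591, 0.3047]
tcp_rot: [0.005, -0.016, 1.0, 0.0]
contact_force: [1.0, 0.2, -1.1]
gripper_width: 0.0234
q [ 0.4381 -0.045   1.2368 -0.0045  1.9402 -1.1662] pos [0.4763 0.2591 0.3047] F [ 0.9555  0.2257 -1.0824] w 0.023445844547457125
yaw 91.8243028195578 shift now cm [  0.0408 -19.0159   0.471 ] turn [-0.0001  0.0105  0.0004] shift after turn cm [  0.0278 -19.0159   0.4699]
[[-0.9994 -0.0151  0.0299]
 [-0.0318  0.7072 -0.7063]
 [-0.0105 -0.7068 -0.7073]]
0.3 (array([ 0.5213, -0.0085,  1.3868, -0.7818,  2.0432, -1.347 ]), np.float64(3.4477484119631253e-13))
0.2 (array([ 0.5213,  0.0099,  1.5456, -0.7292,  1.9141, -1.2148]), np.float64(2.053465647648303e-15))
0.156 (array([ 0.5213,  0.0332,  1.601 , -0.7123,  1.8549, -1.1602]), np.float64(5.993093222664723e-10))
```

View pics/w12.png

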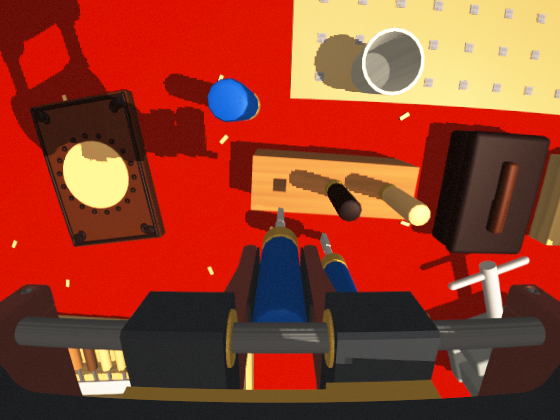

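View pics/s12.png

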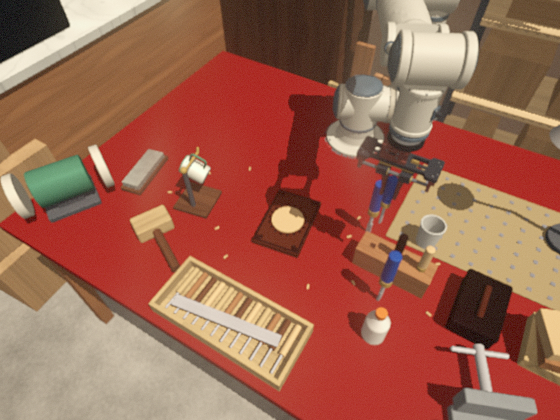

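```bash
python3 -m jog '[[10,[0,-3,0],[0,0.01,0]],[10,[0,-4,0],[0,0,0]],[10,[0,-4,0],[0,0,0]],[10,[0,-4,0],[0,0,0]],[10,[0,-3,0],[0,0,0]],[10,[0,-1,0],[0,0,0]],[10,[0,0,0],[0,0,0]]]'; python3 -m jog '[[10,[0,0,0],[0.08,0,0]],[10,[0,0,0],[0.15,0,0]],[10,[0,0,0],[0.15,0,0]],[10,[0,0,0],[0.15,0,0]],[10,[0,0,0],[0.15,0,0]],[10,[0,0,0],[0.1,0,0]],[10,[0,0,0],[0,0,0]],[10,[0,0,0],[0,0,0]]]';cat > tip.py <<'E'
from go import *
def tip(L=.115,F=(.484,-.012,.075)):
    s=r.get_state(); P,R=tool(s); t=P+L*R[:,2]; print('tip',t,'tilt',np.degrees(np.arccos(-R[2,2])),'shift cm',R.T@(np.array(F)-t)*100,'q',s['q'])
    return s
E
python3 - <<'E'
from tip import *; import pickle
np.set_printoptions(precision=4,suppress=True)
s=tip(); pickle.dump(s,open('s13.pkl','wb'))
for n in ["wrist","scene","top"]: cv2.imwrite(f"pics/{n[0]}13.png",imaging.read_camera(n))
t=s['eef_pos']+.115*tool(s)[1][:,2]
for n in ['top','scene','wrist']: print(n,proj(n,t,s),proj(n,s['eef_pos'],s))
a=cv2.imread('pics/s13.png');b=cv2.imread('pics/t13.png')
cv2.imwrite('pics/z13.png',np.hstack([cv2.resize(a[130:250,230:330],None,fx=4,fy=4,interpolation=2),cv2.resize(b[160:280,220:320],None,fx=4,fy=4,interpolation=2)]))
E
```

```text
time_s: 20.62
eef_pos: [0.4814, 0.0688, 0.2994]
tcp_rot: [-0.004, -0.016, 1.0, -0.001]
contact_force: [0.7, -0.3, -0.4]
gripper_width: 0.0239
time_s: 21.62
eef_pos: [0.4817, 0.0695, 0.3006]
tcp_rot: [0.003, -0.016, 0.925, -0.381]
contact_force: [-0.9, -0.6, 0.0]
gripper_width: 0.0238
tip [ 0.4838 -0.0114  0.2189] tilt 44.74115757189881 shift cm [-0.1027 10.0881 10.2596] q [ 0.5175 -0.0012  1.3769 -0.7761  2.0524 -1.3612]
top [281.0622 214.7485] [255.6855 212.9506]
scene [287.854  175.5735] [316.1959 164.5482]
wrist [279.5706 211.5599] [279.4067 271.4264]
```

View pics/z13.png

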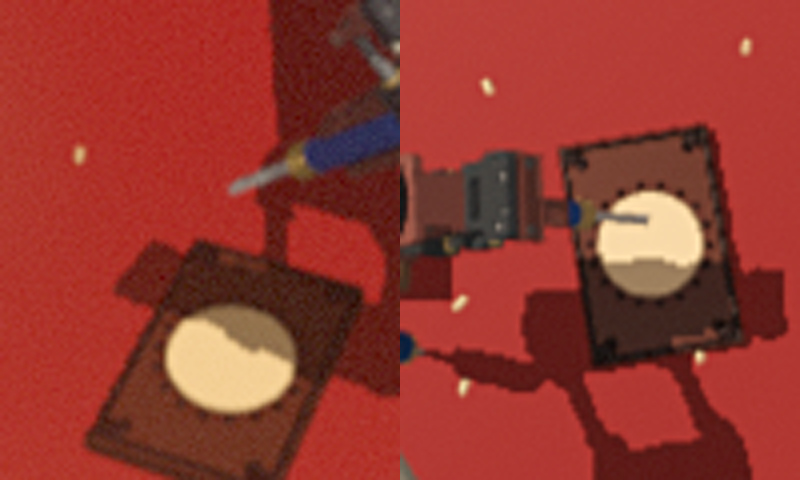

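View pics/w13.png

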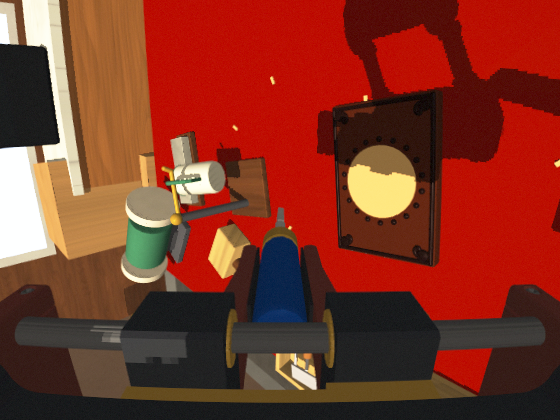

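Run:
```python
from h import *; import pickle
for f,sp,(x0,x1,y0,y1) in [('w10','s_w10',(55,140,125,225)),('w13','s13',(335,430,130,230)),('w5','s_w5',(330,420,52,105))]:
    s=pickle.load(open(sp+'.pkl','rb')); hsv=cv2.cvtColor(cv2.imread(f'pics/{f}.png'),cv2.COLOR_BGR2HSV)
    m=cv2.inRange(hsv,(14,50,90),(35,255,255)); k=np.zeros_like(m); k[y0:y1,x0:x1]=m[y0:y1,x0:x1]
    n,l,st,c=cv2.connectedComponentsWithStats(k); i=1+st[1:,4].argmax(); ys,xs=np.nonzero(l==i)
    P=np.array([plane('wrist',(x,y),.025,s)[:2] for x,y in zip(xs,ys)]); print(f,len(xs),P.mean(0),np.ptp(P,axis=0),cv2.minEnclosingCircle(P.astype(np.float32)))
```

```text
w10 3570 [ 0.48189427 -0.01261152] [0.10064204 0.10163972] ((0.4829736649990082, -0.013074038550257683), 0.051247503608465195)
w13 3977 [ 0.48133791 -0.0104173 ] [0.10033814 0.10169478] ((0.48249945044517517, -0.013402007520198822), 0.050962142646312714)
w5 2107 [ 0.48422585 -0.01365362] [0.10025201 0.10433343] ((0.48421454429626465, -0.011098801158368587), 0.05291438102722168)
```

```bash
python3 -m jog '[[10,[0.05,1,1],[0,0,0]],[10,[0,2,2],[0,0,0]],[10,[0,2.5,2.5],[0,0,0]],[10,[0,2,2],[0,0,0]],[10,[0,1.5,1.5],[0,0,0]],[10,[0,0.7,0.7],[0,0,0]],[10,[0,0.4,0.5],[0,0,0]],[10,[0,0,0],[0,0,0]]]';python3 -m jog '[[10,[0,0,0],[0,0,0]],[10,[0,0,0],[0,0,0]],[10,[0,0,0],[0,0,0]]]';python3 - <<'E'
from tip import *; import pickle
np.set_printoptions(precision=4,suppress=True)
s=tip(F=(.4825,-.0125,.075)); pickle.dump(s,open('s14.pkl','wb'))
for n in ["wrist","scene","top"]: cv2.imwrite(f"pics/{n[0]}14.png",imaging.read_camera(n))
t=s['eef_pos']+.115*tool(s)[1][:,2]
for n in ['top','scene','wrist']: print(n,proj(n,t,s))
a=cv2.imread('pics/s14.png');b=cv2.imread('pics/t14.png')
cv2.imwrite('pics/z14.png',np.hstack([cv2.resize(a[130:250,230:330],None,fx=4,fy=4,interpolation=2),cv2.resize(b[160:280,220:320],None,fx=4,fy=4,interpolation=2)]))
E
```

```text
time_s: 22.78
eef_pos: [0.4803, 0.0684, 0.1572]
tcp_rot: [0.003, -0.016, 0.924, -0.382]
contact_force: [0.4, -0.3, -1.5]
gripper_width: 0.0235
time_s: 23.15
eef_pos: [0.4803, 0.0684, 0.1572]
tcp_rot: [0.003, -0.016, 0.924, -0.382]
contact_force: [-0.4, -0.4, -0.8]
gripper_width: 0.0235
tip [ 0.4824 -0.0126  0.0757] tilt 44.85680860122036 shift cm [-0.015   0.0591  0.0405] q [ 0.5177  0.0357  1.5954 -0.707   1.8649 -1.1749]
top [281.6833 219.3093]
scene [287.3244 207.7247]
wrist [279.5672 211.5595]
```

View pics/z14.png

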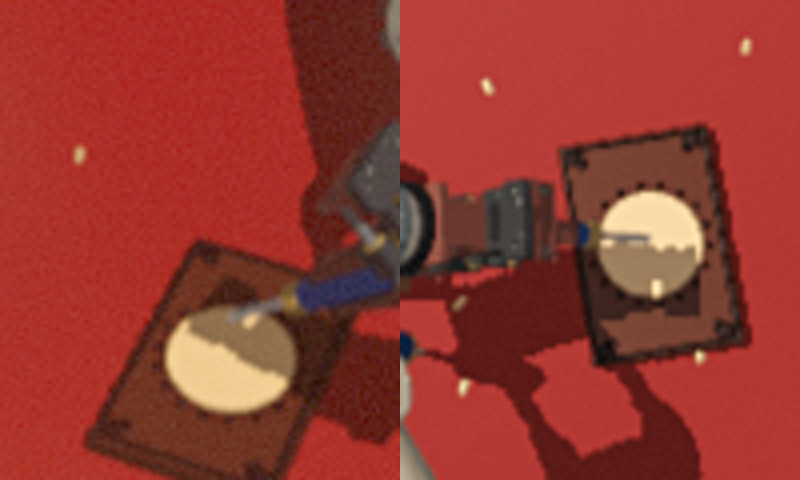

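View pics/w14.png

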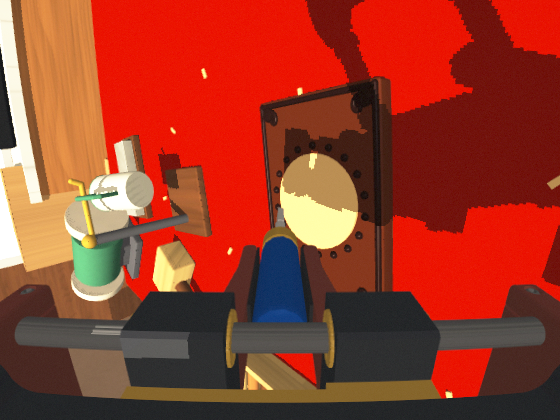

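View pics/s14.png

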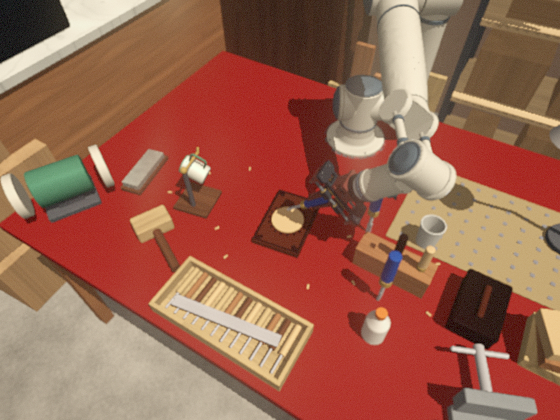

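View pics/t14.png

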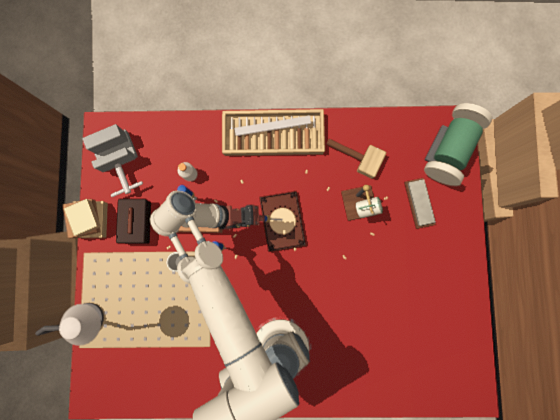

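```bash
python3 -c "
from plant import r
print(r.job_done()); s=r.get_state(); print(s['time_s'],s['eef_pos'],s['gripper_width'])"
```

```text
the job is handed in; nothing more can be done
None
the job is handed in; nothing more can be done
```

The job is handed in, at about 23 s of the 69 s allowed. The mug hangs by its handle on the brass hook, released. The arm holds the blue-handled gouge, edge down, over the middle of the round field.

- **Mug:** I threaded its handle over the prong tilted 57°, lowered it onto the prong and let go. It was still hanging there in the last scene and top pictures.
- **Gouge:** I drew out the small blue one from the rack, not the larger look-alikes.
    - **Position:** by arm pose and grip geometry, the edge is at (0.482, -0.013, 0.076) m. That is about 5 cm above the field's measured centre at (0.4825, -0.0125) m.
    - **Lean:** 44.9°.
    - **Grip:** the jaws stand 23.5 mm apart on the 24 mm handle.
- **Other things:** the pale and dark gouges stayed in the rack, and everything else looked unmoved in the last pictures. External force readings stayed under about 2 N, and nothing touched the panel during the gouge work.

Two checks did not come out clean:
- **Cameras:** the top camera agreed with the computed edge position to within a pixel. The scene camera put the edge about 2 pixels lower, as it had in an earlier picture, which I took for calibration error.
- **Joint limits:** while backing away from the mug, joints 3 and 5 read 0.1691 and 2.691 rad. That is about 0.001 rad past the listed limits of 0.17 and 2.69. I moved off straight away, but I can't rule out that it counts as passing a range.

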